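# Pop the score board's peg drawer and trap it with the other finger

## Task

Open the peg drawer of the score board in the vise: press the round brass catch on top with one finger, and with the other finger stop the spring-driven drawer as it shoots out, so that it opens about three centimetres and never runs away towards its end stop and spills the pegs. Finish while still holding it like that, one finger on the catch and the other against the front of the drawer. Nothing is to be picked up, and the other things on the table stay where they are.

Things in the scene. Friction and masses are not known exactly. Their poses are not given: they have to be found in the camera images.
- scoreboard: dark wooden score board 270 x 76 x 32 mm, fixed flat in a small iron vise at the table's far edge, drilled face up about 125 mm above the table. Origin: centre of its underside; x along its length to the drawer end, z up. Four scoring pegs stand 28 mm above the face, all at x < 0. Vise jaws, 75 mm long, grip mid-length and stop 11 mm below the face. Beyond the drawer end is free air
- catch_top (a point): centre of the top of the push catch: a round brass button 19 mm across on the board's centre line, at board x = +103 mm (24 mm from the shut drawer front's inner side). Its top is 11 mm above the face, 4 mm when pressed right down. The point moves with the button; axes as the board's
- catch (a joint): travel of the push catch, m: 0 up, 0.007 pressed right down. A spring pushes it up with about 2 N at the start, 6 N right down. The drawer comes free when the catch is about 0.004 down
- drawer (a joint): how far the peg drawer is out, m: 0 shut (locked by the catch), 0.09 at its end stop; slides along board +x. Once free a spring drives it out with 3 N (falling to under 2 N at the stop) at up to 0.3 m/s, the whole run in about 0.4 s, so the stopping finger must be waiting in its path before the catch goes down; it then keeps pushing on the finger with 2 to 3 N
- drawer_lip (a point): centre of the outer side of the lip, the part of the pale wooden drawer front standing up above the face: 50 mm wide across the board, 8 mm thick, top 16 mm above the face (5 mm above the unpressed catch, 12 above the pressed one). The point is 8 mm above the face and moves with the drawer; drawer shut, it is 32 mm from the catch's centre along board x. Axes as the board's
- domino1: chipped black domino lying flat, 50 x 25 x 10 mm; origin at the centre of its underside; a bystander, leave it where it is
- domino2: chipped black domino lying flat, 50 x 25 x 10 mm; origin at the centre of its underside; a bystander, leave it where it is
- domino3: chipped black domino lying flat, 50 x 25 x 10 mm; origin at the centre of its underside; a bystander, leave it where it is
- domino4: chipped black domino lying flat, 50 x 25 x 10 mm; origin at the centre of its underside; a bystander, leave it where it is
- tray_cup: dented shallow aluminium cup, 82 mm across, 35 mm high; origin at the centre of its underside; a bystander
- tumbler: chunky glass tumbler, 80 mm across the rim, 95 mm high; origin at the centre of its underside; a bystander
- fish_opener: flat brass bottle opener shaped like a fish, 130 x 40 x 6 mm, lying on the table; origin at the middle of its underside, x towards the mouth; a bystander

How it is judged:
On the way, in this order (a step that is already met when the one before it is completed fails the run):
1. a finger presses the catch while the drawer is still shut (value of joint catch above 0.002 m and value of joint drawer below 0.008 m and contact force between the fingers and catch above 0.3 N).
2. the drawer has sprung out and is stopped 15 to 45 mm open by a finger, with a finger still on the catch (value of joint drawer between 0.015 and 0.045 m and contact force between the fingers and drawer above 0.4 N and contact force between the fingers and catch above 0.3 N), for 0.3 s.
At the end, for the whole second after the job is handed in: the drawer stands still 15 to 45 mm open, pushing with over 0.4 N against a finger that holds it, while the gripper's other finger still rests on the catch with over 0.3 N; it has never been more than 55 mm out, and no bystander has moved more than 20 mm (all of step 2 and velocity of joint drawer between -0.02 and 0.02 m/s); the arm keeps its last pose, push and grip.
It fails at once if the drawer runs away past 55 mm (value of joint drawer above 0.055 m).
It fails at once if a bystander is lifted or pushed more than 20 mm from its place (distance of any of domino1, domino2, domino3, domino4, tray_cup, tumbler, fish_opener from where it was at the start of the episode above 0.02 m).
It also fails if it takes over 30 s, if anything falls off the work surface, if the arm or the gripper's body presses on something with over 40 N, if the wrist force passes 120 N, or if a joint passes its speed limit or range.

## Robot

A 6-joint arm with a two-finger parallel gripper is mounted at the origin on the work surface. World frame = base frame: x ahead of the robot, y to its left, z up, the work surface at z = 0. Lengths are in m, angles in rad, forces in N, time in s.
With the tool pointing down it reaches from about 0.3 to 0.775 m from the base axis. Payload 14.6 kg.
Tool frame: the origin (TCP) lies at the very end of the fingers, on their centre line; the grasp point (between the pads) lies 19 mm behind it; z points along the fingers, y is the line along which they close (so a half turn about z gives the same grasp; the last joint's range is limited). The gripper opens to 94 mm and grips with 3 to 60 N. Pads are 16 mm wide; open, the fingers measure 119 mm over their backs; the gripper's body (75 mm by 177 mm) begins 78 mm behind the grasp point.
Start: joints at [1.053, 0.3, 1.521, -0, 1.321, -0.067], TCP at [0.24, 0.495, 0.205] pointing down, gripper open.
Joint ranges: [-3.03, 3.03], [-0.79, 2.21], [0.23, 2.52], [-1.04, 4.18], [0, 3.07], [-2.55, 2.55]. Speed limits (rad/s): [2.22, 2.22, 2.57, 3.14, 3.14, 3.14].

## Interface

Orientations are given as [roll, pitch, yaw] about the fixed x, y, z axes, in that order (R = Rz(yaw) Ry(pitch) Rx(roll)).
In Python, from station import ctrl gives the robot as it stands.
- The arm moves only by the tool move_arm, never from a script. Its argument "increments" is a list of rows, each a list of 7 numbers: the opening, from 0 (shut) to 1 (fully open), then the shift along the tool's x, y, z in units of 50 mm (1.0 is 50 mm), then the turn, a rotation vector about the tool's x, y, z in rad. In form: [[claw, tx, ty, tz, rx, ry, rz], ...]. A call has 1 to 20 rows; each row shifts and turns the commanded pose from where the row before left it, along the tool's axes as they then stand; what a row does not reach is not made up. A row lasts 1/10 s, in which the tool goes at most 50 mm and 8.59 degrees, less where a joint would pass 70% of its speed; a pose out of reach is approached as far as the arm can. A call is refused whole if a number of a shift passes 1 or a number of a turn 0.15, either way. A call with a gripper value outside its range is refused whole. The fingers move at their own pace and stop on an object; "force" is the grip in N (left out, the last holds). Time passes only in rows, so rows that do not move let the fingers close. It gives the time, the measured TCP pose, the force, the opening and the grip force at its end, in the units of the state.
- ctrl.get_obs(): the state, without advancing time (a new reading comes with each control period).
- ctrl.camera(name): name is "side" or "top"; returns a dict with "color" (400x640x3 uint8, blue, green, red), "K" (3x3 intrinsics, pixels), "pose" (4x4, takes a point from camera to world coordinates). Camera axes: x right, y down, z forward; pixel columns grow to the right and rows downward; lengths in m; the calibration is good to about 2 mm. A picture is of the moment at which its call begins. There is no depth.
- ctrl.hand_in(): hands the job in; it is judged then, once.
Trained networks look in a picture, given as the dict that the camera call returned (one of the last four; its "shot" number tells which), for a name from the list of things; names that differ only in an ending like _2 or _b are one class to them, and where a whole thing is asked for, a point or a joint stands for the part that bears it (a point fixed in the world has none). Each returns a list of dicts, best first, with "conf" (0 to 1); they miss things now and then, are a little off and sometimes report something else, mostly with a low value. They report only what shows in the picture. A call takes as long as a camera call.
- ctrl.cut_out(name, picture): "mask" (400x640 bool, what is visible of it) and "centre" ([row, column] in pixels, amid what is visible of it).
The state is a dict: "time_s": time; "qpos": joint angles; "joint_vel": joint speeds; "tau": joint torques, N m; "ee_pos": TCP position; "eef_rot": TCP orientation; "force": force on the tool from outside, world axes, zero at the start; "moment": the same for the moment, N m; "grip_width": finger opening in m; "grip_force": force on a finger pad.
Only numpy, scipy, OpenCV 4.12 (cv2) and the standard library are available. Lean on these libraries where they do the work, as an engineer would, in place of code of your own. Each camera call takes 0.05 s, during which the arm holds its last target. There are 200 camera calls.

## Working session

There is one attempt and no reset: what is moved stays moved. The work goes in short steps, Python scripts to look and compute and a tool call to move; the robot and the scene stay as the last step left them, time stands still between calls to the robot, and variables do not carry over. Pictures are saved under pics/ and viewed, at most 10 in all, crops included, and the job is handed in when it is done.

Besides the shell and the picture viewer there is one more tool, called after "Call:" as name(argument=value, ...), one argument or row to a line, values as JSON. move_arm: Moves the arm, as the interface text tells. Its arguments: {"type":"object","properties":{"increments":{"type":"array","items":{"type":"array","items":{"type":"number"}}},"force":{"type":"number"}},"required":["increments"]}

```bash
mkdir -p pics
cat > h.py <<'E'
import numpy as np, cv2
from station import ctrl
def ray(c,uv):
    d=np.linalg.inv(c["K"])@[uv[0],uv[1],1]; T=np.array(c["pose"]); return T[:3,3],T[:3,:3]@d
def onz(c,uv,z):
    o,d=ray(c,uv); return o+d*(z-o[2])/d[2]
def tri(c1,p1,c2,p2):
    o1,d1=ray(c1,p1);o2,d2=ray(c2,p2)
    s=np.linalg.lstsq(np.c_[d1,-d2],o2-o1,rcond=None)[0]
    a=o1+s[0]*d1;b=o2+s[1]*d2
    return (a+b)/2,np.linalg.norm(a-b)
def proj(c,p):
    T=np.array(c["pose"]);q=c["K"]@(T[:3,:3].T@(np.array(p)-T[:3,3]));return q[:2]/q[2]
E
python3 - <<'E'
from h import *
np.set_printoptions(precision=4,suppress=True)
C={}
for n in("side","top"):
    c=ctrl.camera(n);C[n]=c;cv2.imwrite(f"pics/{n}0.png",c["color"]);print(n,c["pose"][:3,3],c["pose"][:3,2],c["K"][0,0])
    for o in("catch_top","drawer_lip","scoreboard","tumbler"):
        for r in ctrl.cut_out(o,c)[:2]:
            m=r["mask"].astype(np.uint8);print(o,r["conf"],r["centre"],m.sum(),cv2.boundingRect(m),cv2.minAreaRect(cv2.findNonZero(m)) if m.any() else 0)
o=ctrl.get_obs();print(o)
E
```

```text
side [ 0.4289 -0.7548  0.8752] [ 0.0377  0.7009 -0.7123] 467.1458703120497
catch_top 0.57 [206.4, 351.4] 67 (345, 201, 9, 9) ((349.0, 205.0), (8.0, 8.0), 90.0)
drawer_lip 0.85 [221.6, 345.7] 542 (329, 209, 35, 20) ((346.423095703125, 218.1154022216797), (34.853759765625, 17.4888973236084), 7.125016689300537)
scoreboard 0.71 [184.4, 356.1] 2827 (330, 140, 47, 89) ((353.47772216796875, 183.32899475097656), (34.65647888183594, 87.77278900146484), 11.003541946411133)
tumbler 0.74 [320.3, 262.3] 1857 (241, 294, 42, 56) ((261.5, 321.5), (55.0, 41.0), 90.0)
top [0.2957 0.0095 0.9301] [ 0.2249  0.0025 -0.9744] 384.667271917049
catch_top 0.66 [207.3, 414.1] 217 (404, 202, 22, 14) ((414.6269226074219, 208.0346221923828), (21.575624465942383, 10.612401008605957), 15.255120277404785)
drawer_lip 0.44 [173.6, 357.9] 106 (356, 157, 9, 34) ((360.9706115722656, 173.61764526367188), (3.6380341053009033, 33.71245193481445), 14.03624439239502)
drawer_lip 0.19 [232.8, 320.2] 418 (309, 202, 18, 53) ((316.8440856933594, 228.1735382080078), (13.239690780639648, 51.964073181152344), 5.906141757965088)
scoreboard 0.64 [159.9, 305.6] 4330 (240, 131, 127, 60) ((302.66339111328125, 160.5707244873047), (123.62215423583984, 37.5755500793457), 12.094757080078125)
tumbler 0.56 [256.5, 454.0] 1279 (434, 236, 45, 37) ((456.0, 254.0), (36.0, 44.0), 90.0)
{'time_s': 0.5, 'qpos': array([ 1.0534,  0.2999,  1.521 ,  0.    ,  1.3207, -0.0666]), 'joint_vel': array([-0.0002,  0.0004,  0.0008,  0.001 ,  0.0011, -0.0006]), 'tau': array([ -0.0011, -53.1342, -35.2737,   0.0708,   0.0215,  -0.    ]), 'ee_pos': array([0.2396, 0.495 , 0.2054]), 'eef_rot': array([-3.1416, -0.    ,  2.6908]), 'force': array([0.1089, 0.2856, 0.6587]), 'moment': array([ 0.029 , -0.0175,  0.0199]), 'grip_force': 0.0, 'grip_width': 0.09387119297120332}
```

View pics/side0.png

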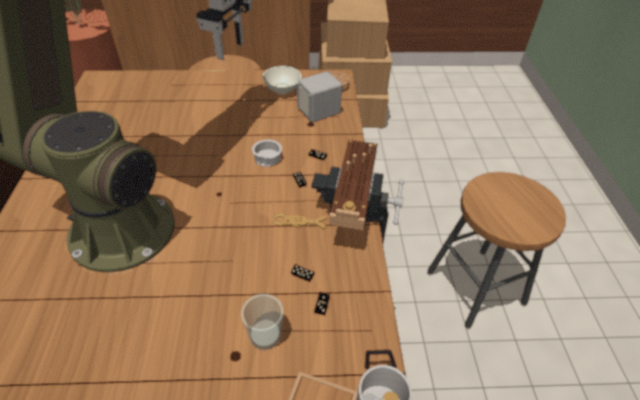

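View pics/top0.png

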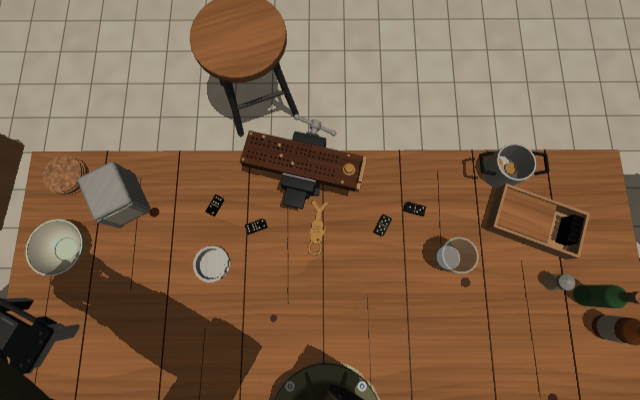

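The board's drawer end points to world −y. In the top view the catch is at about (349,169) and the lip at about (361,174); the network's top-view catch is actually a domino. In the side view the catch is at (349,205) and the lip at (346,213). I'll zoom in on both.

Run:
```python
from h import *
np.set_printoptions(precision=4,suppress=True)
a=cv2.imread("pics/side0.png")[130:240,310:400];b=cv2.imread("pics/top0.png")[125:200,235:375]
a=cv2.resize(a,None,fx=5,fy=5,interpolation=cv2.INTER_CUBIC)[:550];b=cv2.resize(b,None,fx=2.5,fy=2.5,interpolation=cv2.INTER_CUBIC)
o=np.zeros((550,800,3),np.uint8);o[:550,:450]=a;o[:b.shape[0],450:450+350]=b
cv2.imwrite("pics/crop.png",o)
S=ctrl.camera("side");T=ctrl.camera("top")
print(tri(S,(349,205),T,(349,169.5)))
print("top onz",onz(T,(349,169.5),.136),"side",onz(S,(349,205),.136))
m=ctrl.cut_out("scoreboard",T)[0]["mask"].astype(np.uint8)
print(cv2.boxPoints(cv2.minAreaRect(cv2.findNonZero(m))),[onz(T,p,.125) for p in cv2.boxPoints(cv2.minAreaRect(cv2.findNonZero(m)))])
```

```text
(array([ 0.5384, -0.0522,  0.1324]), np.float64(0.004492935920383938))
top onz [ 0.535  -0.0522  0.136 ] side [ 0.5401 -0.0547  0.136 ]
[[238.5439 164.2678]
 [246.9868 127.9263]
 [367.0807 155.8268]
 [358.6377 192.1684]] [array([0.551 , 0.1886, 0.125 ]), array([0.636 , 0.1735, 0.125 ]), array([ 0.5695, -0.0934,  0.125 ]), array([ 0.4874, -0.0727,  0.125 ])]
```

View pics/crop.png

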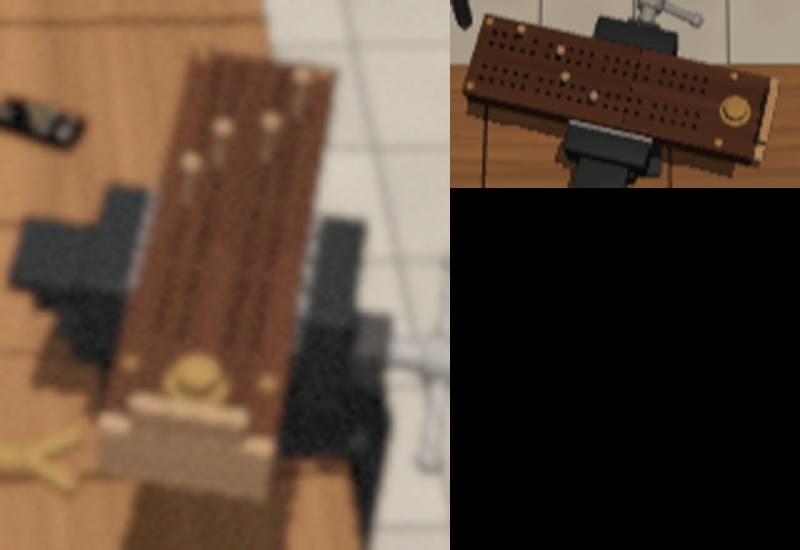

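The crop shows the button cap at top-view pixel (349.4,168) and side-view pixel (349.4,204.4), and four brass face screws that will give the yaw.

Run:
```python
from h import *
np.set_printoptions(precision=4,suppress=True)
T=ctrl.camera("top")
s=[onz(T,p,.125)[:2] for p in[(249.8,133),(243,159.4),(348.2,155.4),(342.2,181.8)]]
for d in(s[2]-s[0],s[3]-s[1],s[1]-s[0],s[3]-s[2]):print(d,np.linalg.norm(d),np.degrees(np.arctan2(d[1],d[0])))
d=(s[2]-s[0]+s[3]-s[1]);d/=np.linalg.norm(d);print(d,(s[2]+s[3])/2)
c=np.array([.537,-.053]);t=c+.0345*d
o=ctrl.get_obs();y=o["eef_rot"][2];Y=np.arctan2(d[1],d[0])+np.pi*1.5
D=np.r_[t,.17]-o["ee_pos"];print("target",t,"yaw",Y,"turn",Y-y)
R=lambda y:np.array([[np.cos(y),np.sin(y),0],[np.sin(y),-np.cos(y),0],[0,0,-1]])
print("tool shift/50mm",R(y).T@D/.05)
```

```text
[-0.0533 -0.2186] 0.22499979853132424 -103.6982890974996
[-0.0516 -0.217 ] 0.22307364788215972 -103.36209851917761
[-0.0618  0.0126] 0.06302270138224067 168.500909826821
[-0.06    0.0141] 0.061669309791967226 166.75550866969013
[-0.234  -0.9722] [ 0.5406 -0.0448]
target [ 0.5289 -0.0865] yaw 2.905433611455786 turn 0.2147172321992299
tool shift/50mm [-10.276   -7.9479   0.7091]
```

Call:
move_arm(
  increments=[
    [0.6,-0.3,-0.23,0,0,0,0],
    [0.6,-0.6,-0.47,0,0,0,0],
    [0.6,-0.6,-0.47,0,0,0,0],
    [0.6,-0.6,-0.47,0,0,0,0],
    [0.6,-0.6,-0.47,0,0,0,0],
    [0.6,-0.6,-0.47,0,0,0,0],
    [0.6,-0.6,-0.47,0,0,0,0],
    [0.6,-0.6,-0.47,0,0,0,0],
    [0.6,-0.6,-0.47,0,0,0,0],
    [0.6,-0.6,-0.47,0,0,0,0],
    [0.6,-0.6,-0.47,0,0,0,0],
    [0.6,-0.6,-0.47,0,0,0,0],
    [0.6,-0.6,-0.47,0,0,0,0],
    [0.6,-0.6,-0.47,0,0,0,0],
    [0.6,-0.6,-0.47,0,0,0,0],
    [0.6,-0.6,-0.47,0,0,0,0],
    [0.6,-0.6,-0.47,0,0,0,0],
    [0.6,-0.38,-0.2,0,0,0,0],
    [0.6,0,0,0,0,0,-0.107],
    [0.6,0,0,0,0,0,-0.107],
  ],
  force=40,
)

```text
time_s: 2.7
ee_pos: [0.5292, -0.0874, 0.2051]
eef_rot: [3.142, -0.001, 2.908]
force: [-0.1, -1.0, -1.2]
grip_width: 0.0564
grip_force: 0.0
```

Call:
move_arm(
  increments=[
    [0.6,0,0,0.25,0,0,0],
    [0.6,0,0,0.25,0,0,0],
    [0.6,0,0,0.2,0,0,0],
    [0.6,0,0,0,0,0,0],
  ],
)

```text
time_s: 3.1
ee_pos: [0.5283, -0.0864, 0.1684]
eef_rot: [-3.142, -0.003, 2.904]
force: [-0.5, 0.2, 0.4]
grip_width: 0.0563
grip_force: 0.0
```

Run:
```python
from h import *
np.set_printoptions(precision=4,suppress=True)
o=ctrl.get_obs();print({k:o[k] for k in("time_s","ee_pos","eef_rot","force","grip_width")})
S=ctrl.camera("side");T=ctrl.camera("top")
e=o["ee_pos"];y=o["eef_rot"][2];d=np.array([np.sin(y),-np.cos(y),0]);w=o["grip_width"]
a=S["color"].copy()[130:240,280:400];b=T["color"].copy()[110:220,280:400]
k=5
A=cv2.resize(a,None,fx=k*2/3,fy=k*2/3,interpolation=cv2.INTER_CUBIC);B=cv2.resize(b,None,fx=k*2/3,fy=k*2/3,interpolation=cv2.INTER_CUBIC)
for s in(1,-1):
    p=e+s*d*(w/2+.00625);print(p,"side",proj(S,p),"top",proj(T,p))
cv2.imwrite("pics/c1.png",np.hstack([A,B]))
```

```text
{'time_s': 3.1, 'ee_pos': array([ 0.5283, -0.0864,  0.1684]), 'eef_rot': array([-3.1415, -0.0031,  2.9035]), 'force': array([-0.5367,  0.2475,  0.4047]), 'grip_width': 0.056276365191888826}
[ 0.5364 -0.053   0.1684] side [348.2324 194.0107] top [350.5032 164.3041]
[ 0.5202 -0.1198  0.1684] side [343.1488 217.3668] top [383.1188 171.7356]
```

View pics/c1.png

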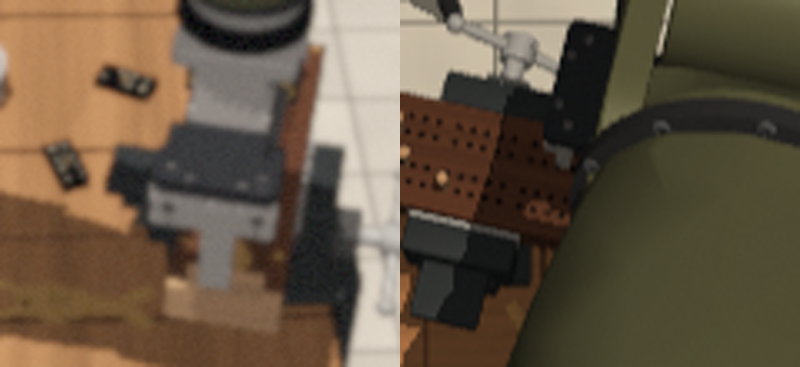

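The stopping finger sits beyond the lip, and its tip in the side view at about (345,216) agrees with the prediction (343,217). The arm hides the catch in the top view. I'll descend and feel for contact.

Call:
move_arm(
  increments=[
    [0.6,0,0,0.2,0,0,0],
    [0.6,0,0,0.2,0,0,0],
    [0.6,0,0,0.14,0,0,0],
    [0.6,0,0,0,0,0,0],
    [0.6,0,0,0,0,0,0],
  ],
)

```text
time_s: 3.7
ee_pos: [0.5291, -0.0867, 0.1434]
eef_rot: [-3.142, -0.0, 2.905]
force: [0.0, 0.5, -0.1]
grip_width: 0.0563
grip_force: 0.0
```

Call:
move_arm(
  increments=[
    [0.6,0,0,0.03,0,0,0],
    [0.6,0,0,0.03,0,0,0],
    [0.6,0,0,0,0,0,0],
    [0.6,0,0,0,0,0,0],
  ],
)

```text
time_s: 4.1
ee_pos: [0.5291, -0.0867, 0.1405]
eef_rot: [3.142, 0.0, 2.905]
force: [-0.6, 0.2, 0.6]
grip_width: 0.0565
grip_force: 0.0
```

Call:
move_arm(
  increments=[
    [0.6,0,0,0.03,0,0,0],
    [0.6,0,0,0.03,0,0,0],
    [0.6,0,0,0,0,0,0],
    [0.6,0,0,0,0,0,0],
  ],
)

```text
time_s: 4.5
ee_pos: [0.5291, -0.0867, 0.1374]
eef_rot: [-3.142, -0.0, 2.905]
force: [0.4, -0.3, 0.1]
grip_width: 0.0561
grip_force: 0.0
```

Call:
move_arm(
  increments=[
    [0.6,0,0,0.02,0,0,0],
    [0.6,0,0,0.02,0,0,0],
    [0.6,0,0,0,0,0,0],
    [0.6,0,0,0,0,0,0],
  ],
)

```text
time_s: 4.9
ee_pos: [0.5292, -0.0867, 0.1356]
eef_rot: [3.142, 0.0, 2.905]
force: [-0.5, 0.1, 2.9]
grip_width: 0.0562
grip_force: 1.3
```

Call:
move_arm(
  increments=[
    [0.6,0,0,0.02,0,0,0],
    [0.6,0,0,0.02,0,0,0],
    [0.6,0,0,0,0,0,0],
    [0.6,0,0,0,0,0,0],
  ],
)

```text
time_s: 5.3
ee_pos: [0.5292, -0.0867, 0.1335]
eef_rot: [3.142, 0.0, 2.905]
force: [-0.9, -0.5, 4.2]
grip_width: 0.0562
grip_force: 2.1
```

Call:
move_arm(
  increments=[
    [0.6,0,0,0.02,0,0,0],
    [0.6,0,0,0.02,0,0,0],
    [0.6,0,0,0,0,0,0],
    [0.6,0,0,0,0,0,0],
  ],
)

```text
time_s: 5.7
ee_pos: [0.5291, -0.0867, 0.1314]
eef_rot: [-3.142, 0.0, 2.905]
force: [1.1, -0.9, 2.1]
grip_width: 0.0562
grip_force: 3.4
```

Call:
move_arm(
  increments=[
    [0.6,0,0,0.02,0,0,0],
    [0.6,0,0,0,0,0,0],
    [0.6,0,0,0,0,0,0],
    [0.6,0,0,0,0,0,0],
  ],
)

```text
time_s: 6.1
ee_pos: [0.5292, -0.0868, 0.1306]
eef_rot: [-3.141, 0.0, 2.905]
force: [0.1, -1.3, 4.3]
grip_width: 0.0564
grip_force: 3.8
```

Run:
```python
from h import *
np.set_printoptions(precision=4,suppress=True)
S=ctrl.camera("side")
for i in range(4):
    o=ctrl.get_obs();print({k:o[k] for k in("time_s","ee_pos","force","moment","grip_width","grip_force")});
    if i<3: ctrl.camera("side")
cv2.imwrite("pics/c2.png",cv2.resize(S["color"][150:250,280:400],None,fx=5,fy=5,interpolation=cv2.INTER_CUBIC))
```

```text
{'time_s': 6.15, 'ee_pos': array([ 0.5292, -0.0868,  0.1305]), 'force': array([-0.6168, -1.1674,  5.547 ]), 'moment': array([-0.1059,  0.0092, -0.018 ]), 'grip_width': 0.05613250686106153, 'grip_force': 3.782783334609121}
{'time_s': 6.2, 'ee_pos': array([ 0.5292, -0.0868,  0.1306]), 'force': array([-0.37  , -1.3186,  4.7754]), 'moment': array([-0.0802, -0.065 ,  0.038 ]), 'grip_width': 0.05634724892213775, 'grip_force': 3.7824734556488693}
{'time_s': 6.25, 'ee_pos': array([ 0.5292, -0.0868,  0.1305]), 'force': array([-0.2714, -1.0001,  5.1263]), 'moment': array([-0.0917, -0.0178, -0.0087]), 'grip_width': 0.056195172152944284, 'grip_force': 3.783963059540838}
{'time_s': 6.3, 'ee_pos': array([ 0.5292, -0.0868,  0.1306]), 'force': array([ 0.2303, -1.4273,  5.4532]), 'moment': array([-0.1242, -0.0191,  0.0065]), 'grip_width': 0.05674655824430051, 'grip_force': 3.784603625535965}
```

View pics/c2.png

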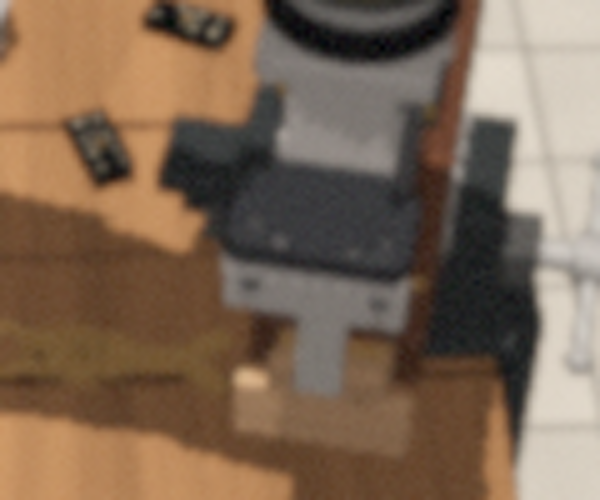

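The side view shows the drawer front's top-left corner moved from (330,214) to (327,224), about 30 mm out, with the lip behind the stopping finger at about (344,225). The tool feels about 5 N from the catch and a steady push along the drawer direction.

```bash
python3 -c "
from station import ctrl
print(ctrl.hand_in())"
```

```text
the job is handed in; nothing more can be done
None
```

The peg drawer is about 30 mm out (estimated from the side camera), held by one finger with the other on the catch at about 5 N; I handed the job in like that, and the hand-in gave no verdict.

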